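# Set and lock the depth stop of an engraving head

## Robot

A 6-joint arm with a two-finger parallel gripper is mounted at the origin on the work surface. World frame = base frame: x ahead of the robot, y to its left, z up, the work surface at z = 0. Lengths are in m, angles in rad, forces in N, time in s.
With the tool pointing down it reaches from about 0.25 to 0.725 m from the base axis. Payload 4 kg.
Tool frame: the origin (TCP) lies on the centre line of the jaws, within the pads' length; the fingertips stand 11 mm ahead of it and the grasp point (between the pads) lies 8 mm behind it (bot.nose_length is the distance from the TCP to the fingertips, in m); z points along the fingers, y is the direction in which the jaws open and shut (so a half turn about z gives the same grasp; the last joint's range is limited). The gripper opens to 85 mm and grips with 20 to 120 N. Pads are 22 mm wide; open, the fingers measure 114 mm over their backs; the gripper's body (76 mm by 85 mm) begins 54 mm behind the grasp point. The pads swing forward as they close: fully open they stand 13 mm farther back than shut.
Start: joints at [-1.321, 0.241, 0.005, 1.335, 0, 1.571], TCP at [0.124, -0.484, 0.242] pointing down, gripper open.
Joint ranges: [-2.72, 2.72], [-1.05, 1.87], [-1.09, 1.28], [-1.99, 2.15], [-1.42, 1.44], [-3.14, 3.14]. Speed limits (rad/s): [2.79, 2.79, 3.14, 3.14, 3.14, 3.14].

## Interface

Orientations are given as a unit quaternion [x, y, z, w].
In Python, from workcell import bot gives the robot as it stands.
- The arm moves only by the tool play_rows, never from a script. Its argument "plan" is one flat list of numbers, 6 for each row, row after row: the shift along the tool's x, y, z in mm, then the turn, a rotation vector about the tool's x, y, z in rad. A call has 1 to 20 rows; each row shifts and turns the commanded pose from where the row before left it, along the tool's axes as they then stand; what a row does not reach is not made up. A row lasts 1/8 s, in which the tool goes at most 62.5 mm and 10.7 degrees, less where a joint would pass 70% of its speed; a pose out of reach is approached as far as the arm can. A call with a gripper value outside its range is refused whole. "hand" is the opening in per cent of the stroke, from 0 (shut) to 100 (fully open), set as the call begins (left out, the last holds). The fingers move at their own pace and stop on an object; the grip force is fixed at half the most. Time passes only in rows, so rows that do not move let the fingers close. It gives the time, the measured TCP pose, the force and the opening at its end, in the units of the state.
- bot.get_obs(): the state, without advancing time (a new reading comes with each control period).
- bot.camera(name): name is "side" or "top"; returns a dict with "frame" (384x512x3 uint8, blue, green, red), "range_z" (384x512 float32, m along the optical axis (not along the pixel's ray), 0 where there is no reading), "K" (3x3 intrinsics, pixels), "cam_to_world" (4x4, takes a point from camera to world coordinates). Camera axes: x right, y down, z forward; pixel columns grow to the right and rows downward; lengths in m; the calibration is good to about 2 mm. A picture is of the moment at which its call begins.
- bot.job_done(): hands the job in, once; it reports no verdict.
Trained networks look in the newest picture that a camera, given by its name, has taken for a name from the list of things; names that differ only in an ending like _2 or _b are one class to them, and where a whole thing is asked for, a point or a joint stands for the part that bears it (a point fixed in the world has none). Each returns a list of dicts, best first, with "p" (0 to 1); they miss things now and then, are a little off and sometimes report something else, mostly with a low value. They report only what shows in the picture. A call takes as long as a camera call.
- bot.outline_of(query, camera): "mask" (384x512 bool, what is visible of it) and "point" ([row, column] in pixels, amid what is visible of it).
The state is a dict: "clock": time; "joint_pos": joint angles; "joint_vel": joint speeds; "tau": joint torques, N m; "eef_pos": TCP position; "tool_rot": TCP orientation; "ft_force": force on the tool from outside, world axes, zero at the start; "ft_torque": the same for the moment, N m; "grip_width": finger opening in m.
Only numpy, scipy, OpenCV 4.12 (cv2) and the standard library are available. Lean on these libraries where they do the work, as an engineer would, in place of code of your own. Each camera call takes 0.05 s, during which the arm holds its last target.

## Task

Set the depth stop of the engraving head to the brass gauge lying on its anvil: slacken the jam nut, screw the stop screw down by its knurled head until its foot nips the gauge finger-tight, then tighten the jam nut again to lock the setting. Feel your way and do not force the screw or the nut, do not shift the gauge, and leave the loose parts around the head alone.

Things in the scene. Friction and masses are not known exactly. Their poses are not given: they have to be found in the camera images.
- engraving_head: Green cast engraving head, fixed on the dark T-slot table (25 mm thick). Origin: on the stop screw's vertical axis, at the underside of the foot plate. Foot plate x +-95, y -80 to 250, 20 mm thick. Stop arm: x +-28, y -26 to 114, flat top at z 115 mm; screw, nut, collar, gauge and anvil are on its z axis. Free around, except for the slide at y > 109 (143 high) and column at y > 145 (263 high).
- lock_collar: Round aluminium collar, 36 mm diameter, 8 mm thick, lying on top of the stop arm around the screw, clamped under the jam nut. Origin: centre of its underside, 115 mm above the head's origin.
- jam_nut: Steel hexagon jam nut on the stop screw: 30 mm across flats, 34.6 over corners, 14 thick, white dash on top. Origin: its axis at its underside, 123 mm above the head's origin at the start. Flats face its own +-y and 60 degrees either side of that: jaws closing along those take it by two flats. Right-hand thread, 5 mm lead: anticlockwise from above it loosens and rises 0.8 mm per rad.
- nut_top (a point): Centre of the jam nut's top, 14 mm above its underside. The nut starts tight (about 40 N on the collar), comes clear of the collar within 0.5 rad, then turns lightly (0.05 N m), stays where left and can turn 4 rad. Tightening, the moment rises by about 1 N m per rad, 0.1 N m for about 20 N on the collar; some 0.25 N m more than when it turned freely is right, three times that is far too much.
- stop_screw: M20 stop screw, right-hand two-start thread of 5 mm lead: clockwise from above it goes down 0.8 mm per rad. Origin: centre of its flat foot, a 28 mm button, about 50.5 mm above the head's origin at the start; z up along the screw. The foot starts 0.3 to 2 mm above the gauge, finer than the poses tell: 0.4 to 2.5 rad of turning, so the head may have to be gripped again.
- knurled_head (a point): Centre of the underside of the screw's brass knurled head (26 mm diameter, 20 high), 100 mm above the foot. The screw turns lightly (0.05 N m), stays where left, and the nut does not turn with it. Once the foot bears, the moment rises by about 0.45 N m per rad, 0.1 N m for about 20 N on the gauge: some 0.2 N m more than when it turned freely is finger-tight, three times that is forced.
- gauge: Brass setting gauge, a loose block of 40 x 34 x 10 mm, lying on the anvil under the foot of the stop screw. Origin: centre of its underside. It stays there.
- anvil: Round dark steel post of 42 mm diameter on the foot plate, right under the stop screw, fixed. Origin: centre of its top face, 38.5 to 40.2 mm above the head's origin.
- copper_disc: Loose flat copper disc, 124 mm diameter, 5 mm thick, lying on the T-slot table beyond the free end of the foot plate. Origin: centre of its underside. Leave it alone.
- cutter_holder: Loose steel cutter holder, a stepped spigot of 34 mm diameter and 55 mm height, standing on the T-slot table on the head's +x side. Origin: centre of its underside. Leave it alone.
- brass_blank: Loose brass blank, 70 x 28 x 6 mm, lying on the T-slot table on the head's -x side. Origin: centre of its underside. Leave it alone.

How it is judged:
On the way, in this order (a step that is already met when the one before it is completed fails the run):
1. the jam nut has been slackened: it no longer presses on the collar (under 2 N) (contact force between jam_nut and lock_collar below 2 N), for 0.2 s.
2. with the nut still slack (under 5 N), the screw's foot nips the gauge with over 15 N (contact force between stop_screw and gauge above 15 N and contact force between jam_nut and lock_collar below 5 N), for 0.2 s.
At the end, for the whole second after the job is handed in: The foot of the stop screw presses on the gauge with 15 to 80 N, the jam nut presses on the collar with over 25 N, and screw and nut are at rest (contact force between stop_screw and gauge between 15 and 80 N and contact force between jam_nut and lock_collar above 25 N and angular speed of each of stop_screw, jam_nut below 0.05 rad/s); the robot touches nothing.
It fails at once if the screw is forced onto the gauge (over 120 N) (contact force between stop_screw and gauge above 120 N).
It fails at once if the jam nut is over-tightened (over 130 N on the collar) (contact force between jam_nut and lock_collar above 130 N).
It fails at once if the gauge is shifted more than 6 mm (distance of gauge from where it was at the start of the episode above 0.006 m).
It fails at once if the copper disc, the cutter holder or the brass blank is pushed more than 15 mm (distance of any of copper_disc, cutter_holder, brass_blank from where it was at the start of the episode above 0.015 m).
It also fails if it takes over 72 s, if anything falls off the work surface, if the arm or the gripper's body presses on something with over 40 N, if the wrist force passes 120 N, or if a joint passes its speed limit or range.

## Working session

There is one attempt and no reset: what is moved stays moved. The work goes in short steps, Python scripts to look and compute and a tool call to move; the robot and the scene stay as the last step left them, time stands still between calls to the robot, and variables do not carry over. Pictures are saved under pics/ and viewed, and the job is handed in when it is done.

Besides the shell and the picture viewer there is one more tool, called after "Request:" as name(argument=value, ...) on one line, values as JSON. play_rows: Moves the arm, as the interface text tells. Its arguments: {"type":"object","properties":{"plan":{"type":"array","items":{"type":"number"}},"hand":{"type":"number"}},"required":["plan"]}

```bash
ls; mkdir -p pics; python3 - <<'E'
from workcell import bot
import cv2,numpy as np
o=bot.get_obs();print(o)
for n in("side","top"):
    c=bot.camera(n);cv2.imwrite(f"pics/{n}0.png",c["frame"]);np.savez(f"{n}0.npz",**c)
    print(n,c["K"],c["cam_to_world"])
    for q in["engraving_head","jam_nut","knurled_head","lock_collar","gauge","copper_disc","cutter_holder","brass_blank","stop_screw"]:
        r=bot.outline_of(q,n)
        print(q,[(round(d["p"],2),d["point"],int(d["mask"].sum())) for d in r[:2]])
        if r: np.save(f"m_{n}_{q}.npy",r[0]["mask"])
E
```

```text
pics
{'clock': 0.0, 'joint_pos': array([-1.32099833e+00,  2.41422831e-01,  3.71543701e-03,  1.33521383e+00,
        4.11904204e-05,  1.57080403e+00]), 'joint_vel': array([-2.36410384e-05,  2.14842711e-03, -1.30869404e-04,  8.15084456e-04,
        5.67366497e-04, -6.24917465e-04]), 'tau': array([-1.12497670e-03, -3.72313786e+01,  2.52410370e+01,  1.67319656e-02,
       -4.11865631e-05,  2.34007118e-06]), 'eef_pos': array([ 0.12346275, -0.48387835,  0.24140467]), 'tool_rot': array([ 9.92210177e-01,  1.24570606e-01, -1.11923148e-04, -1.05673618e-03]), 'ft_force': array([-0.58663112,  0.40068774,  0.022832  ]), 'ft_torque': array([ 0.01277046, -0.02442717,  0.01389359]), 'grip_width': 0.08538352630809279}
side [[462.01181112   0.         252.01878654]
 [  0.         462.01181112 197.19822158]
 [  0.           0.           1.        ]] [[ 0.99677106 -0.05745932  0.05608815  0.52592209]
 [-0.07996991 -0.77327816  0.62900374 -0.56396117]
 [ 0.00722962 -0.63145809 -0.77537631  0.72265576]
 [ 0.          0.          0.          1.        ]]
engraving_head [(0.77, [159.2, 236.9], 24387)]
jam_n
[... 420 characters left out ...]
29955     0.         249.72692477]
 [  0.         478.229955   198.53308486]
 [  0.           0.           1.        ]] [[-0.02780166 -0.99067317  0.13339314  0.44108364]
 [-0.99936508  0.03052078  0.01838257 -0.11156127]
 [-0.02228238 -0.13279738 -0.9908927   0.9096078 ]
 [ 0.          0.          0.          1.        ]]
engraving_head [(0.65, [199.5, 174.9], 24922)]
jam_nut [(0.57, [188.1, 249.3], 74)]
knurled_head [(0.74, [178.5, 250.6], 271)]
lock_collar [(0.47, [189.6, 250.6], 14)]
gauge []
copper_disc [(0.93, [172.7, 344.9], 3388)]
cutter_holder [(0.67, [178.3, 251.4], 260), (0.54, [133.2, 192.3], 276)]
brass_blank [(0.87, [258.2, 280.4], 565)]
stop_screw [(0.64, [180.1, 248.6], 282)]
```

```bash
python3 - <<'E'
import cv2
a=cv2.imread("pics/side0.png");cv2.imwrite("pics/side0c.png",cv2.resize(a[130:290,160:360],None,fx=4,fy=4,interpolation=cv2.INTER_CUBIC)[:600])
a=cv2.imread("pics/top0.png");cv2.imwrite("pics/top0c.png",cv2.resize(a[130:270,160:340],None,fx=4,fy=4,interpolation=cv2.INTER_CUBIC))
E
```

```text
(no output)
```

View pics/side0.png

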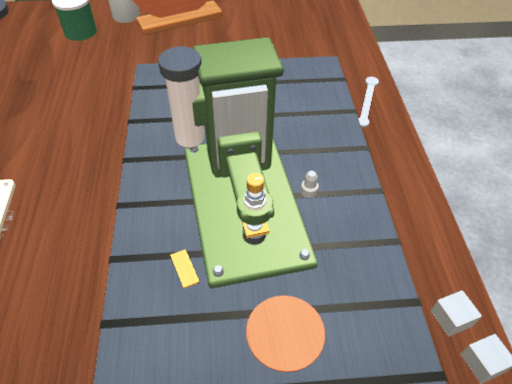

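View pics/top0.png

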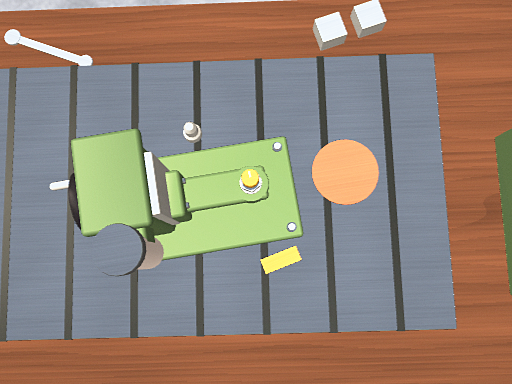

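View pics/side0c.png

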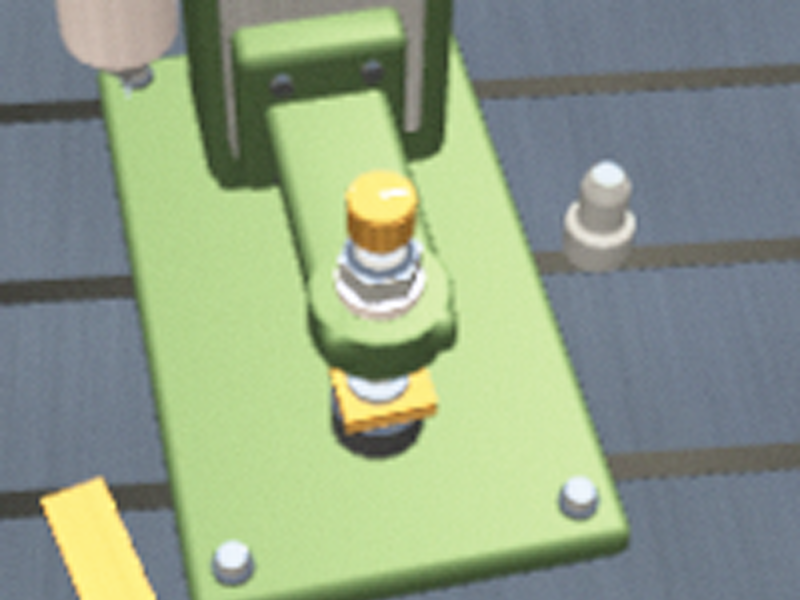

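View pics/top0c.png

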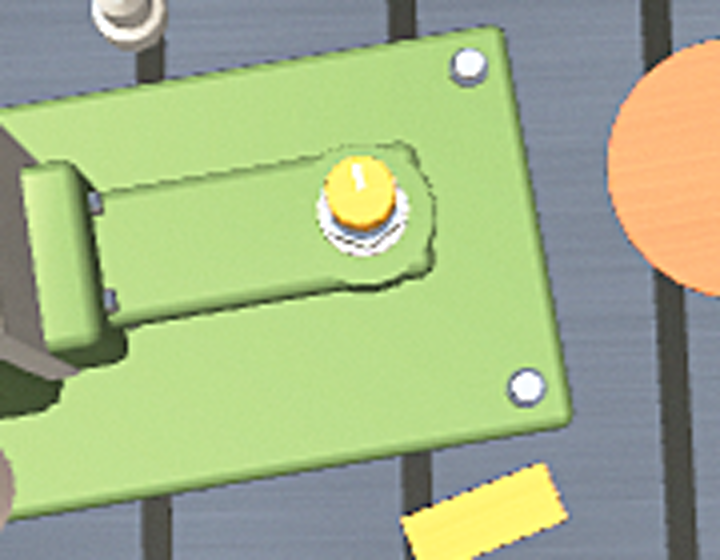

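```bash
cat > h.py <<'E'
import numpy as np,cv2
from scipy.optimize import least_squares
def load(n,i=0):
    return dict(np.load(f"{n}{i}.npz"))
def proj(c,P):
    P=np.atleast_2d(P);T=np.linalg.inv(c["cam_to_world"]);q=P@T[:3,:3].T+T[:3,3];q=q@c["K"].T
    return q[:,:2]/q[:,2:]
def cloud(c,m):
    r,k=np.nonzero(m&(c["range_z"]>0));z=c["range_z"][r,k];K=c["K"]
    p=np.c_[(k-K[0,2])/K[0,0]*z,(r-K[1,2])/K[1,1]*z,z]
    return p@c["cam_to_world"][:3,:3].T+c["cam_to_world"][:3,3]
E
python3 - <<'E'
from h import *
from workcell import bot
print(bot.nose_length,[a for a in dir(bot) if a[0]!='_'])
for n in("side","top"):
    c=load(n)
    for q in["knurled_head","jam_nut","lock_collar","gauge","brass_blank","copper_disc","cutter_holder"]:
        try:m=np.load(f"m_{n}_{q}.npy")
        except: continue
        p=cloud(c,m);print(n,q,len(p),np.percentile(p,[3,50,97],axis=0).round(4).tolist())
        if q=="knurled_head":
            t=p[p[:,2]>p[:,2].max()-.006];print("  top",t.mean(0),((t.max(0)+t.min(0))/2),np.ptp(t,axis=0),len(t))
    # plate & arm top cloud
    p=cloud(c,np.load(f"m_{n}_engraving_head.npy"))
    for lo,hi in((.035,.055),(.13,.15)):
        s=p[(p[:,2]>lo)&(p[:,2]<hi)];
        h=cv2.minAreaRect(s[:,:2].astype(np.float32));print(lo,len(s),np.median(s[:,2]),h, cv2.boxPoints(h).round(3).tolist())
E
```

```text
0.011 ['Unreachable', 'camera', 'get_obs', 'job_done', 'nose_length', 'outline_of']
side knurled_head 401 [[0.5602, -0.1141, 0.0791], [0.5718, -0.1081, 0.1901], [0.5833, -0.0927, 0.1966]]
  top [ 0.57185083 -0.10265822  0.19484643] [ 0.57211951 -0.10138955  0.19423598] [0.02604862 0.02532627 0.00588047] 193
side jam_nut 356 [[0.6737, -0.0095, 0.0294], [0.6864, -0.0017, 0.0501], [0.7023, 0.0113, 0.0798]]
side lock_collar 91 [[0.5565, -0.1191, 0.1405], [0.5709, -0.115, 0.1459], [0.5875, -0.1066, 0.1494]]
side gauge 188 [[0.5553, -0.1187, 0.0641], [0.5767, -0.1136, 0.0729], [0.5944, -0.0994, 0.0751]]
side brass_blank 648 [[0.4275, -0.1823, 0.0245], [0.4476, -0.1502, 0.0305], [0.4674, -0.1162, 0.0328]]
side copper_disc 4684 [[0.5537, -0.33, 0.0273], [0.6064, -0.2795, 0.0295], [0.6596, -0.2237, 0.0318]]
side cutter_holder 378 [[0.6737, -0.0094, 0.0271], [0.6865, -0.0016, 0.0495], [0.7024, 0.0158, 0.0799]]
0.035 9607 0.044615102742471824 ((0.5608142614364624, -0.017416387796401978), (0.19019153714179993, 0.33015283942222595), 7.804866313934326) [[0.4440000057220459, 0.13300000131130219], [
[... 1091 characters left out ...]
, -0.1102, 0.1808], [0.5686, -0.0982, 0.1956], [0.581, -0.0873, 0.1982]]
0.035 9330 0.04548044920869737 ((0.5626193881034851, -0.04536740481853485), (0.19005388021469116, 0.26724952459335327), 7.980959892272949) [[0.44999998807907104, 0.07400000095367432], [0.4869999885559082, -0.19099999964237213], [0.675000011920929, -0.16500000655651093], [0.6380000114440918, 0.10000000149011612]]
0.13 2602 0.14044069447584584 ((0.5534765124320984, -0.008256703615188599), (0.12824031710624695, 0.23652273416519165), 29.920019149780273) [[0.4390000104904175, 0.06199999898672104], [0.5569999814033508, -0.14300000667572021], [0.6679999828338623, -0.07900000363588333], [0.550000011920929, 0.12600000202655792]]
```

```bash
python3 - <<'E'
import cv2
a=cv2.imread("pics/side0.png")[165:225,220:295];b=cv2.imread("pics/top0.png")[160:215,215:290]
cv2.imwrite("pics/sz.png",cv2.resize(a,None,fx=10,fy=10,interpolation=cv2.INTER_CUBIC))
cv2.imwrite("pics/tz.png",cv2.resize(b,None,fx=10,fy=10,interpolation=cv2.INTER_CUBIC))
E
```

```text
(no output)
```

View pics/sz.png

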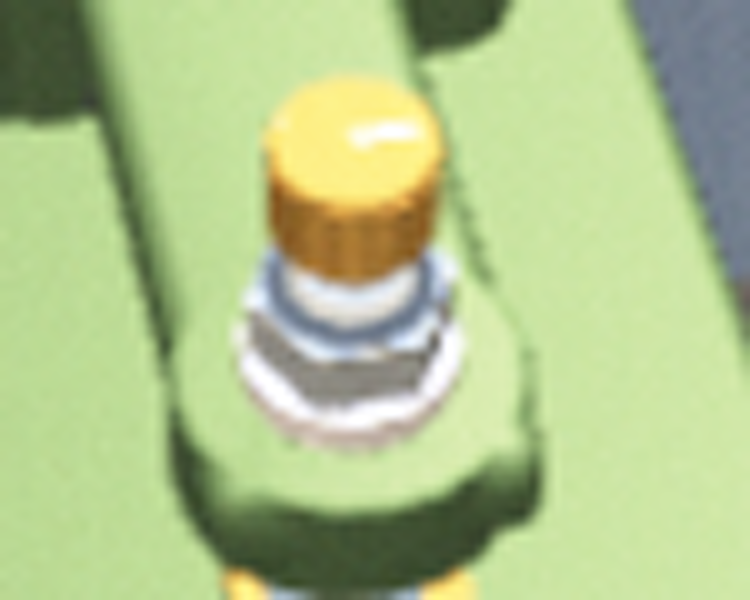

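View pics/tz.png

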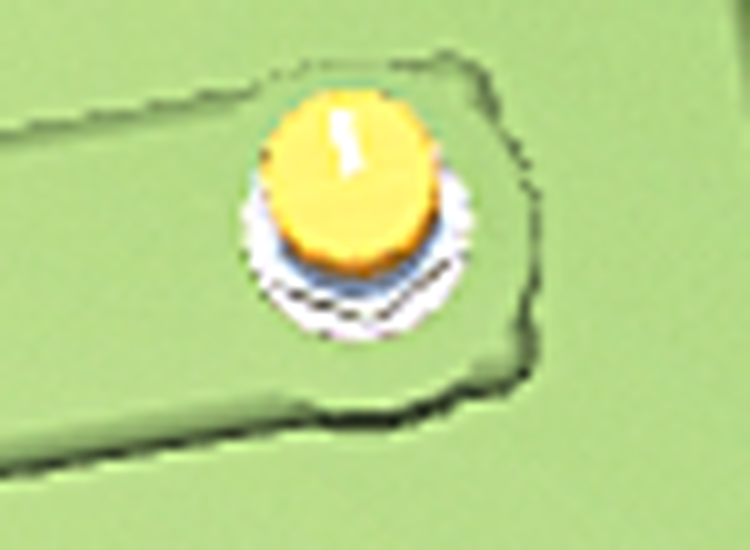

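```bash
python3 - <<'E'
from h import *
# dark pixels: facets; fit hex yaw + 2D offset per camera
def hexp(c,cx,cy,yaw,z):
    a=yaw+np.radians(np.arange(6)*60); R=.0173   # corners at own x (flats face y)
    return proj(c,np.c_[cx+R*np.cos(a),cy+R*np.sin(a),np.full(6,z)])
for n,cen,(x0,y0,w,h) in(("side",(.572,-.1020),(220,165,75,60)),("top",(.5698,-.0988),(215,160,75,55))):
    c=load(n);im=cv2.imread(f"pics/{n}0.png")
    rows=[]
    for yd in(0,10,20,30,40,50):
        v=cv2.resize(im[y0:y0+h,x0:x0+w],None,fx=10,fy=10,interpolation=cv2.INTER_CUBIC)
        for z,col in((.148,(0,0,255)),(.162,(255,0,0))):
            q=(hexp(c,*cen,np.radians(yd),z)-[x0,y0]+.5)*10
            cv2.polylines(v,[q.astype(np.int32)],True,col,2)
        cv2.putText(v,str(yd),(20,60),0,2,(0,0,0),3);rows.append(cv2.resize(v[:, 150:550],(266,int(h*10*266/400))))
    cv2.imwrite(f"pics/hex_{n}.png",np.vstack([np.hstack(rows[:3]),np.hstack(rows[3:])])[:760])
E
python3 -c "
import cv2
for n in('side','top'):
  a=cv2.imread(f'pics/hex_{n}.png');print(a.shape);s=min(1,600/a.shape[0]);cv2.imwrite(f'pics/hex_{n}2.png',cv2.resize(a,None,fx=s,fy=s))"
```

```text
(760, 798, 3)
(730, 798, 3)
```

View pics/hex_side2.png

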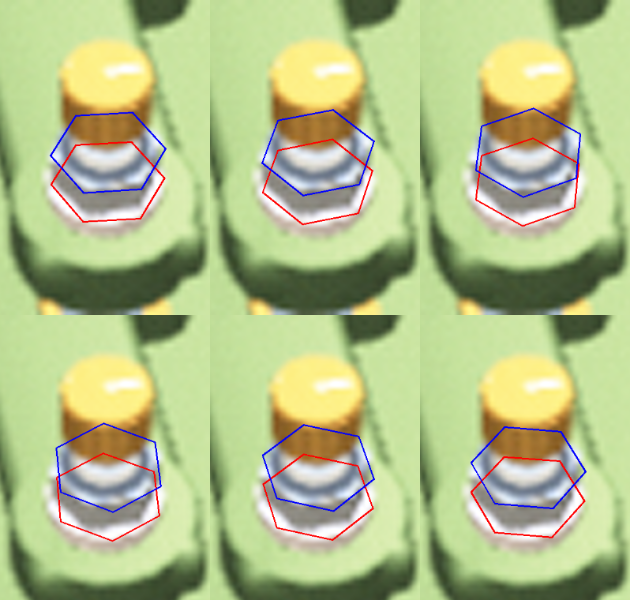

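View pics/hex_top2.png

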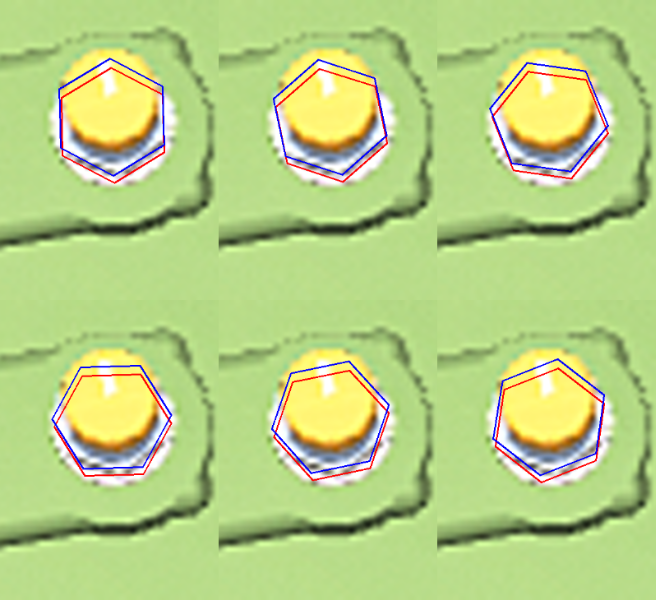

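```bash
cat >> h.py <<'E'
from scipy.spatial.transform import Rotation as Ro
def st():
    from workcell import bot
    o=bot.get_obs();R=Ro.from_quat(o["tool_rot"]);return o,R
def plan(P,yaw_x):
    o,R=st();d=R.inv().apply(np.array(P)-o["eef_pos"])*1000
    t=Ro.from_matrix(np.array([[np.cos(yaw_x),np.sin(yaw_x),0],[np.sin(yaw_x),-np.cos(yaw_x),0],[0,0,-1]]).T.T)
    x=np.array([np.cos(yaw_x),np.sin(yaw_x),0]);z=np.array([0,0,-1.]);y=np.cross(z,x)
    t=Ro.from_matrix(np.c_[x,y,z])
    print("t",o["clock"],"pos",o["eef_pos"].round(4),"yawx",np.degrees(np.arctan2(*R.as_matrix()[[1,0],0])).round(1),"shift mm",d.round(2),"turn",(R.inv()*t).as_rotvec().round(4),"q",o["joint_pos"].round(2),"w",o["grip_width"].round(4),"F",o["ft_force"].round(2),"T",o["ft_torque"].round(3))
E
python3 -c "
from h import *
plan([.571,-.1003,.25],np.radians(68))"
```

```text
Traceback (most recent call last):
  File "h.py", line 21, in plan
    print("t",o["clock"],"pos",o["eef_pos"].round(4),"yawx",np.degrees(np.arctan2(*R.as_matrix()[[1,0],0])).round(1),"shift mm",d.round(2),"turn",(R.inv()*t).as_rotvec().round(4),"q",o["joint_pos"].round(2),"w",o["grip_width"].round(4),"F",o["ft_force"].round(2),"T",o["ft_torque"].round(3))
                                                                                                                                                                                                                   ^^^^^^^^^^^^^^^^^^^^^
AttributeError: 'float' object has no attribute 'round'
```

```bash
sed -i 's/o\["grip_width"\].round(4)/round(o["grip_width"],4)/' h.py; sed -i '/\.T\.T)/d' h.py
python3 -c "
from h import *
plan([.571,-.1003,.25],np.radians(68))"
```

```text
t 1.0 pos [ 0.1236 -0.4845  0.2423] yawx 14.3 shift mm [ 528.48 -261.64   -7.68] turn [ 0.     0.    -0.937] q [-1.32  0.24  0.01  1.34  0.    1.57] w 0.0856 F [ 0.54 -0.95  0.6 ] T [0.036 0.077 0.001]
```

Request:
play_rows(plan=[44,-21.8,-0.6,0,0,0,44,-21.8,-0.6,0,0,0,44,-21.8,-0.6,0,0,0,44,-21.8,-0.6,0,0,0,44,-21.8,-0.6,0,0,0,44,-21.8,-0.6,0,0,0,44,-21.8,-0.6,0,0,0,44,-21.8,-0.6,0,0,0,44,-21.8,-0.6,0,0,0,44,-21.8,-0.6,0,0,0,44,-21.8,-0.6,0,0,0,44,-21.8,-0.6,0,0,0,0,0,0,0,0,-0.156,0,0,0,0,0,-0.156,0,0,0,0,0,-0.156,0,0,0,0,0,-0.156,0,0,0,0,0,-0.156,0,0,0,0,0,-0.157,0,0,0,0,0,0])

```text
clock: 3.38
eef_pos: [0.5705, -0.1005, 0.2494]
tool_rot: [0.83, 0.558, -0.0, -0.0]
ft_force: [0.5, -0.2, -0.4]
grip_width: 0.0856
```

```bash
python3 - <<'E'
from h import *
from workcell import bot
plan([.571,-.1003,.25],np.radians(68))
for n in("side","top"):
    c=bot.camera(n);cv2.imwrite(f"pics/{n}1.png",c["frame"])
E
```

```text
t 3.375 pos [ 0.5705 -0.1005  0.2494] yawx 67.9 shift mm [ 0.32  0.36 -0.57] turn [-0.0001  0.     -0.0019] q [-0.17  0.4   0.24  1.42 -0.    1.78] w 0.0856 F [ 0.51 -0.19 -0.37] T [ 0.006 -0.029 -0.047]
```

View pics/side1.png

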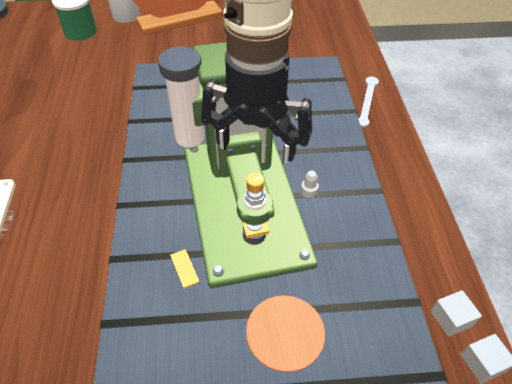

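Request:
play_rows(plan=[0.3,0.4,29,0,0,0,0,0,29,0,0,0,0,0,20,0,0,0,0,0,10,0,0,0,0,0,0,0,0,0], hand=70)

```text
clock: 4.1
eef_pos: [0.5707, -0.1003, 0.161]
tool_rot: [0.829, 0.559, -0.0, -0.0]
ft_force: [0.1, -0.5, 0.5]
grip_width: 0.0599
```

```bash
python3 - <<'E'
from h import *
from workcell import bot
plan([.571,-.1003,.161],np.radians(68))
a=[]
for n in("side","top"):
    c=bot.camera(n);cv2.imwrite(f"pics/{n}2.png",cv2.resize(c["frame"][100:250,180:360],None,fx=4,fy=4,interpolation=cv2.INTER_CUBIC))
E
```

```text
t 4.1 pos [ 0.5707 -0.1003  0.161 ] yawx 68.0 shift mm [0.12 0.27 0.04] turn [-0.0012  0.0002 -0.0008] q [-0.17  0.44  0.08  1.21  0.    1.78] w 0.0599 F [ 0.12 -0.5   0.51] T [ 0.01  -0.033  0.05 ]
```

View pics/side2.png

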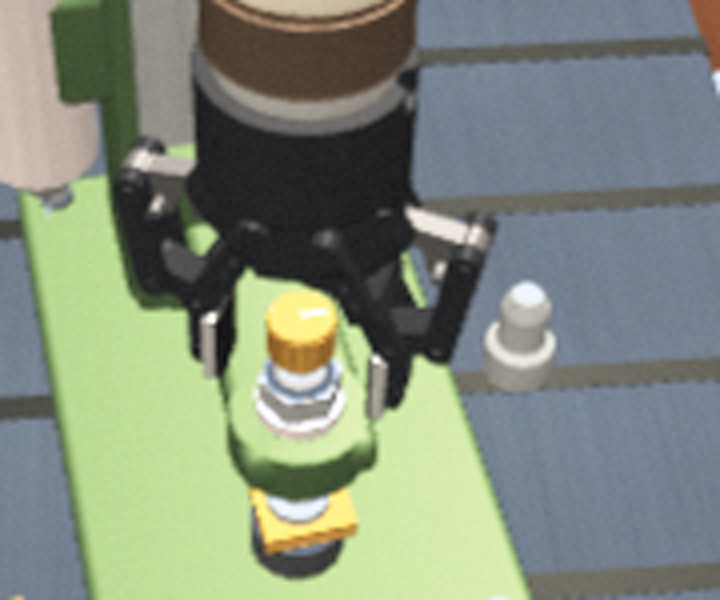

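Request:
play_rows(plan=[0,0,0,0,0,0,0,0,0,0,0,0,0,0,0,0,0,0,0,0,0,0,0,0,0,0,0,0,0,0], hand=0)

```text
clock: 4.82
eef_pos: [0.5711, -0.1003, 0.1628]
tool_rot: [0.829, 0.559, 0.0, 0.0]
ft_force: [-2.7, 0.9, 5.5]
grip_width: 0.0281
```

```bash
python3 - <<'E'
from h import *
from workcell import bot
plan([.571,-.1003,.161],np.radians(68))
c=bot.camera("side");cv2.imwrite(f"pics/side3.png",cv2.resize(c["frame"][100:250,180:360],None,fx=4,fy=4,interpolation=cv2.INTER_CUBIC))
plan([.571,-.1003,.161],np.radians(68))
E
```

```text
t 4.825 pos [ 0.5711 -0.1003  0.1628] yawx 68.0 shift mm [-0.09 -0.1   1.77] turn [ 0.0011 -0.0005 -0.0001] q [-0.17  0.44  0.08  1.21  0.    1.78] w 0.0281 F [-2.72  0.89  5.49] T [0.168 0.614 0.026]
t 4.875 pos [ 0.5711 -0.1002  0.1628] yawx 68.0 shift mm [-0.09 -0.08  1.78] turn [ 0.0011 -0.0005 -0.    ] q [-0.17  0.44  0.08  1.21  0.    1.78] w 0.0279 F [-2.6   0.62  5.84] T [0.223 0.596 0.014]
```

View pics/side3.png

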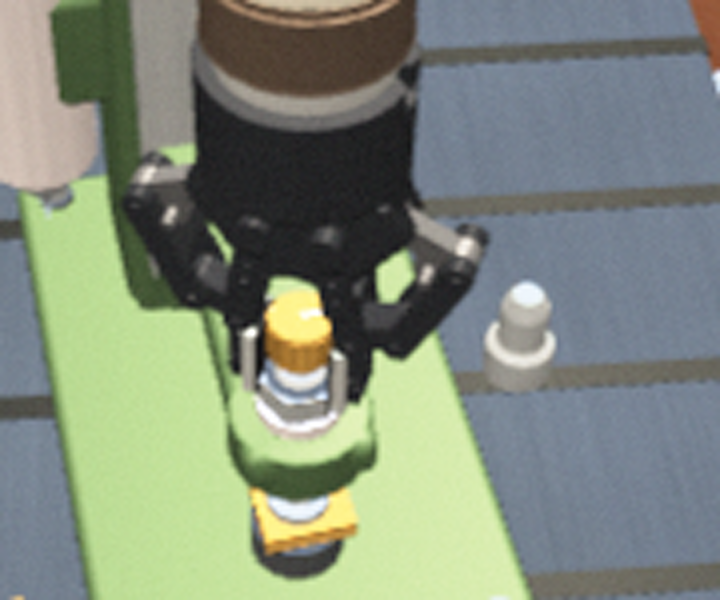

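```bash
python3 - <<'E'
from h import *
from workcell import bot
for n in("side","top"):
    c=bot.camera(n);np.savez(f"{n}4.npz",**c)
    y,x,h,w=(165,225,60,75) if n=="side" else (150,200,70,100)
    cv2.imwrite(f"pics/{n}4.png",cv2.resize(c["frame"][y:y+h,x:x+w],None,fx=8,fy=8,interpolation=cv2.INTER_CUBIC))
c=load("side",4)
m=np.zeros((384,512),bool);m[165:225,225:300]=1
p=cloud(c,m);r,k=np.nonzero(m&(c["range_z"]>0))
o,R=st();
q=R.inv().apply(p-[.571,-.1025,.1628])*1000  # tool frame
Z=np.full((384,512),np.nan);Y=Z.copy();Z[r,k]=p[:,2]*1000;Y[r,k]=q[:,1]
np.set_printoptions(linewidth=250)
print(Z[180:210,236:272].round(0)[::1].astype(int))
E
```

```text
[[195 196 198 ... 217 212 204]
 [138 195 196 ... 212 211 205]
 [139 185 191 ... 209 209 207]
 ...
 [ 46 134 136 ... 138 139 140]
 [ 46 132 138 ... 139 139 140]
 [ 44 129 137 ... 142 141 139]]<stdin>:14: RuntimeWarning: invalid value encountered in cast
```

View pics/side4.png

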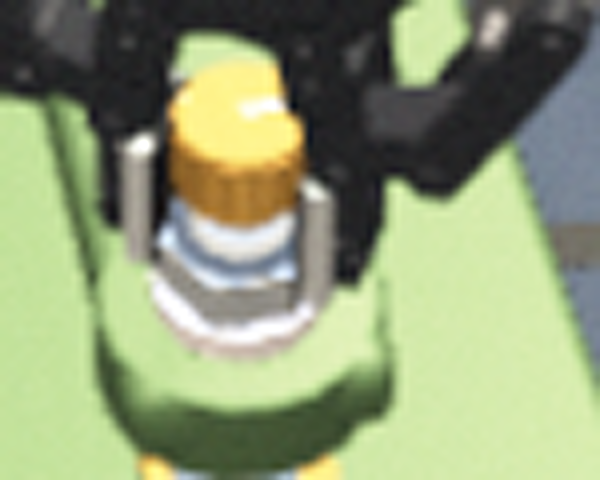

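View pics/top4.png

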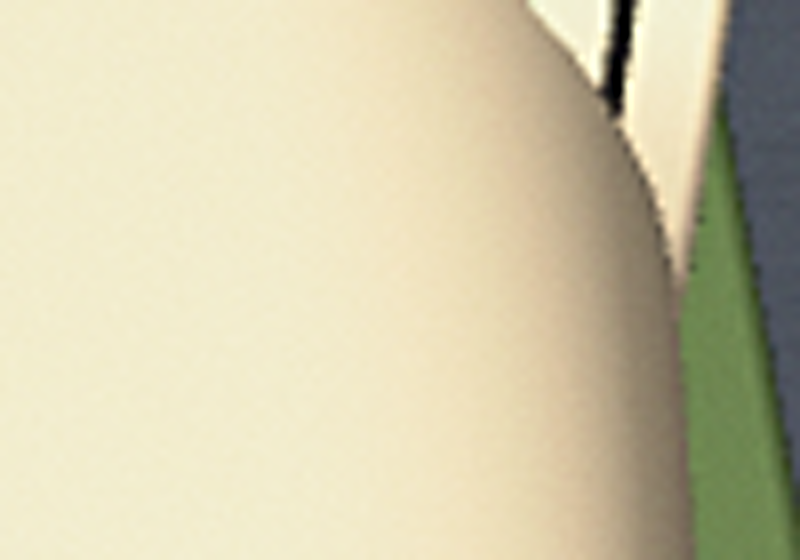

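Request:
play_rows(plan=[0,0,0,0,0,-0.05,0,0,0,0,0,-0.1,0,0,-0.1,0,0,-0.1,0,0,-0.1,0,0,-0.1,0,0,-0.1,0,0,-0.1,0,0,-0.1,0,0,-0.1])

```text
clock: 5.72
eef_pos: [0.571, -0.1002, 0.1631]
tool_rot: [0.645, 0.764, 0.0, 0.0]
ft_force: [-2.8, 0.7, 5.4]
grip_width: 0.0279
```

```bash
python3 - <<'E'
from h import *
from workcell import bot
plan([.571,-.1003,.161],np.radians(68))
c=bot.camera("side");cv2.imwrite(f"pics/side5.png",cv2.resize(c["frame"][165:225,225:300],None,fx=8,fy=8,interpolation=cv2.INTER_CUBIC))
plan([.571,-.1003,.161],np.radians(68))
E
```

```text
t 5.725 pos [ 0.571  -0.1002  0.1631] yawx 99.7 shift mm [-0.08  0.02  2.07] turn [ 8.000e-04 -2.000e-04  5.531e-01] q [-0.17  0.44  0.08  1.21  0.    1.23] w 0.0279 F [-2.84  0.71  5.41] T [ 0.155  0.615 -0.093]
t 5.775 pos [ 0.5709 -0.1002  0.163 ] yawx 99.8 shift mm [-0.09  0.07  2.05] turn [ 7.000e-04 -1.000e-04  5.557e-01] q [-0.17  0.44  0.08  1.21  0.    1.23] w 0.0283 F [-2.63  1.37  5.19] T [0.179 0.569 0.028]
```

View pics/side5.png

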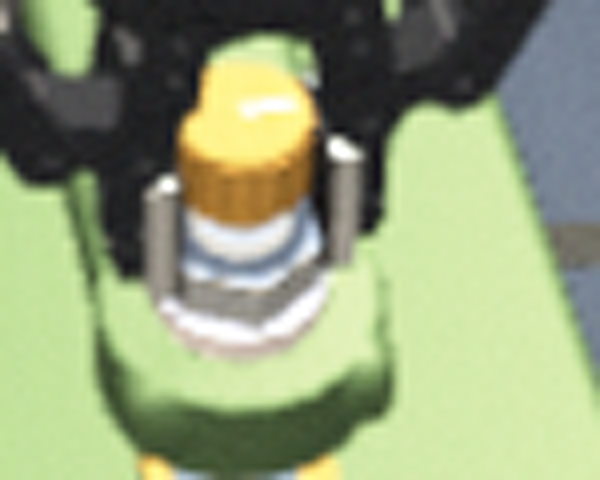

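Request:
play_rows(plan=[0,0,-0.1,0,0,-0.1,0,0,-0.1,0,0,-0.1,0,0,-0.1,0,0,-0.1,0,0,-0.1,0,0,-0.1,0,0,0,0,0,0,0,0,0,0,0,0])

```text
clock: 6.52
eef_pos: [0.5708, -0.1002, 0.1634]
tool_rot: [0.481, 0.876, 0.0, 0.0]
ft_force: [-2.8, 0.6, 4.7]
grip_width: 0.0278
```

```bash
python3 - <<'E'
from h import *
from workcell import bot
T=[]
for i in range(6):
    bot.camera("side");o=bot.get_obs();T.append(np.r_[o["ft_force"],o["ft_torque"]])
print(np.mean(T,0).round(3),np.std(T,0).round(3))
plan([.571,-.1003,.161],np.radians(68))
E
```

```text
[-2.748  1.091  5.303  0.127  0.624  0.038] [0.279 0.471 0.441 0.031 0.022 0.03 ]
t 6.825 pos [ 0.5708 -0.1003  0.1634] yawx 122.4 shift mm [-0.11  0.13  2.36] turn [4.000e-04 1.000e-04 9.501e-01] q [-0.17  0.44  0.08  1.21 -0.    0.83] w 0.0282 F [-3.04  0.43  5.85] T [0.113 0.584 0.021]
```

Request:
play_rows(plan=[0,0,0,0,0,0,0,0,0,0,0,0,0,0,0,0,0,0,0,0,-8,0,0,0,0,0,-8,0,0,0,0,0,0,0,0,-0.16,0,0,0,0,0,-0.16,0,0,0,0,0,-0.16,0,0,0,0,0,-0.16,0,0,0,0,0,-0.16,0,0,0,0,0,-0.16,0,0,0,0,0,-0.16,0,0,0,0,0,-0.16,0,0,0,0,0,-0.16,0,0,0,0,0,-0.16,0,0,0,0,0,-0.16,0,0,0,0,0,-0.16,0,0,0,0,0,-0.16,0,0,0,0,0,-0.16,0,0,0,0,0,0], hand=60)

```text
clock: 9.32
eef_pos: [0.5714, -0.1004, 0.179]
tool_rot: [-0.578, 0.816, -0.0, 0.0]
ft_force: [1.4, -0.1, 0.2]
grip_width: 0.0511
```

```bash
python3 - <<'E'
from h import *
from workcell import bot
c=bot.camera("side");cv2.imwrite(f"pics/side6.png",cv2.resize(c["frame"][145:225,215:305],None,fx=7,fy=7,interpolation=cv2.INTER_CUBIC))
plan([.571,-.1003,.178],np.radians(68))
E
```

```text
t 9.375 pos [ 0.5713 -0.1004  0.1789] yawx -109.4 shift mm [-0.01  0.34  0.92] turn [-3.000e-04 -1.500e-03 -3.096e+00] q [-0.17  0.43  0.11  1.25  0.   -1.41] w 0.0512 F [-0.04 -0.18  0.23] T [-0.013  0.002  0.018]
```

View pics/side6.png

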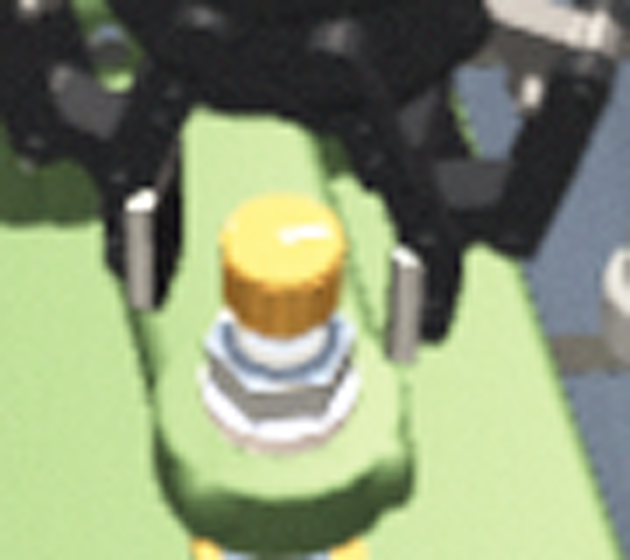

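Request:
play_rows(plan=[0,0,0,0,0,0,0,0,0,0,0,0,0,0,0,0,0,0,0,0,0,0,0,0,0,0,0,0,0,0], hand=0)

```text
clock: 10.0
eef_pos: [0.5711, -0.1004, 0.1787]
tool_rot: [-0.579, 0.815, -0.0, 0.0]
ft_force: [-1.4, 0.7, 3.7]
grip_width: 0.0242
```

```bash
cat > rd.py <<'E'
from h import *
from workcell import bot
T=[]
for i in range(6):
    c=bot.camera("side");o=bot.get_obs();T.append(np.r_[o["ft_force"],o["ft_torque"]])
print(np.mean(T,0).round(3),np.std(T,0).round(3))
plan([.571,-.1003,.178],np.radians(68))
import sys
cv2.imwrite(f"pics/{sys.argv[1]}.png",cv2.resize(c["frame"][145:245,215:305],None,fx=6,fy=6,interpolation=cv2.INTER_CUBIC))
E
python3 rd.py side7
```

```text
[-1.735  0.694  5.042  0.084  0.416 -0.048] [0.515 0.355 0.207 0.042 0.031 0.044]
t 10.3 pos [ 0.5711 -0.1004  0.1787] yawx -109.2 shift mm [-0.03  0.09  0.72] turn [-1.0000e-04 -7.0000e-04 -3.0933e+00] q [-0.17  0.43  0.11  1.25  0.   -1.41] w 0.0239 F [-2.12  0.42  5.29] T [ 0.112  0.413 -0.004]
```

View pics/side7.png

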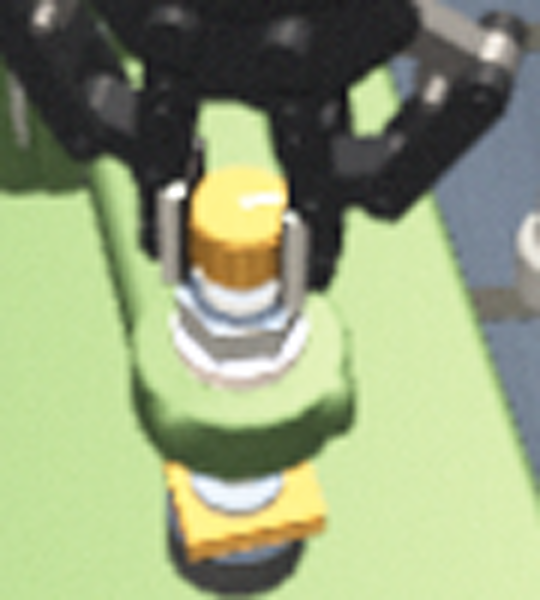

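Request:
play_rows(plan=[0,0,0.1,0,0,0.1,0,0,0.1,0,0,0.1,0,0,0.1,0,0,0.1])

```text
clock: 10.68
eef_pos: [0.5712, -0.1004, 0.1785]
tool_rot: [-0.449, 0.893, -0.0, 0.0]
ft_force: [-1.9, 0.7, 4.8]
grip_width: 0.0247
```

```bash
python3 rd.py side8
```

```text
[-1.854  0.026  5.56   0.1    0.387 -0.059] [0.358 0.505 0.584 0.019 0.04  0.035]
t 10.975 pos [ 0.5711 -0.1004  0.1785] yawx -126.4 shift mm [0.02 0.14 0.46] turn [3.0000e-04 8.0000e-04 2.8899e+00] q [-0.17  0.43  0.11  1.25  0.   -1.11] w 0.0246 F [-1.93 -0.53  6.45] T [ 0.109  0.323 -0.073]
```

View pics/side8.png

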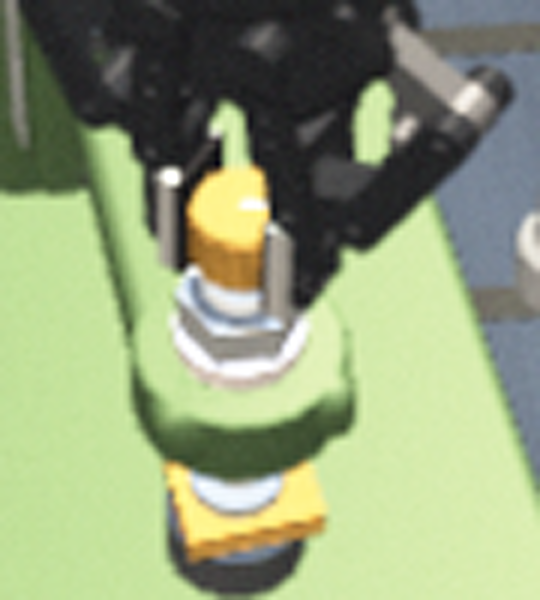

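Request:
play_rows(plan=[0,0,0.1,0,0,0.1,0,0,0.1,0,0,0.1,0,0,0.1,0,0,0.1])

```text
clock: 11.35
eef_pos: [0.5712, -0.1004, 0.1783]
tool_rot: [-0.311, 0.95, -0.0, 0.0]
ft_force: [-1.9, -0.5, 5.1]
grip_width: 0.0242
```

```bash
python3 -c "
from workcell import bot;print(bot.get_obs()['ft_torque'])"; python3 rd.py side9
```

```text
[0.10216066 0.36628966 0.06898539]
[-2.051  0.361  5.869  0.078  0.385 -0.057] [0.518 0.497 0.381 0.026 0.018 0.029]
t 11.65 pos [ 0.5712 -0.1004  0.1782] yawx -143.6 shift mm [0.06 0.19 0.21] turn [3.0000e-04 9.0000e-04 2.5898e+00] q [-0.17  0.43  0.11  1.25 -0.   -0.81] w 0.0244 F [-1.7   0.29  6.42] T [ 0.04   0.363 -0.051]
```

View pics/side9.png

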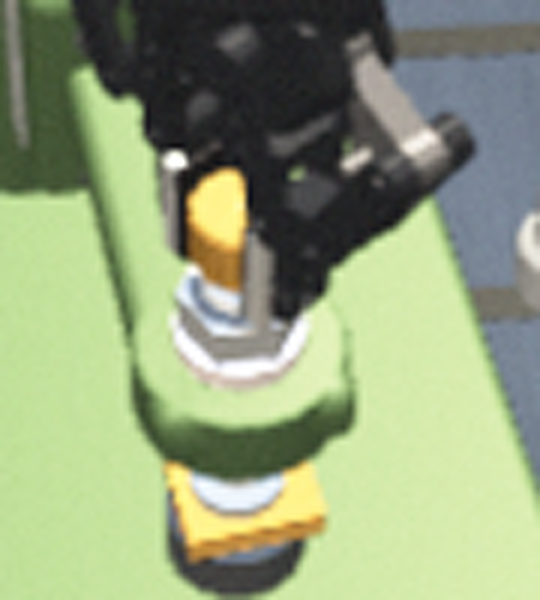

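Request:
play_rows(plan=[0,0,0.1,0,0,0.1,0,0,0.1,0,0,0.1,0,0,0.1,0,0,0.1])

```text
clock: 12.02
eef_pos: [0.5712, -0.1005, 0.178]
tool_rot: [-0.165, 0.986, -0.0, 0.0]
ft_force: [-2.2, -1.2, 6.1]
grip_width: 0.0241
```

```bash
python3 -c "
from workcell import bot;print(bot.get_obs()['ft_torque'])"; python3 rd.py side10
```

```text
[0.01581766 0.40399703 0.10512958]
[-1.806 -0.168  5.711  0.072  0.359 -0.063] [0.273 0.232 0.339 0.051 0.009 0.024]
t 12.325 pos [ 0.5712 -0.1005  0.178 ] yawx -160.8 shift mm [0.14 0.24 0.02] turn [5.0000e-04 1.1000e-03 2.2898e+00] q [-0.17  0.43  0.11  1.25 -0.   -0.51] w 0.0242 F [-1.69 -0.27  6.06] T [ 0.142  0.355 -0.062]
```

Request:
play_rows(plan=[0,0,0.1,0,0,0.1,0,0,0.1,0,0,0.1,0,0,0.1,0,0,0.1])

```text
clock: 12.7
eef_pos: [0.5712, -0.1005, 0.1778]
tool_rot: [-0.016, 1.0, -0.0, 0.0]
ft_force: [-1.5, -0.9, 6.4]
grip_width: 0.0243
```

```bash
python3 -c "
from workcell import bot;print(bot.get_obs()['ft_torque'])"; python3 rd.py side11
```

```text
[0.00401074 0.40082293 0.05585922]
[-1.625e+00 -4.000e-03  6.021e+00  1.300e-02  3.990e-01 -6.200e-02] [0.501 0.461 0.708 0.032 0.03  0.012]
t 13.0 pos [ 0.5712 -0.1006  0.1778] yawx -178.0 shift mm [ 0.21  0.27 -0.24] turn [6.0000e-04 1.1000e-03 1.9897e+00] q [-0.17  0.43  0.11  1.25 -0.   -0.21] w 0.0238 F [-1.96 -0.11  5.55] T [-0.01   0.445 -0.055]
```

Request:
play_rows(plan=[0,0,0.1,0,0,0.1,0,0,0.1,0,0,0.1,0,0,0.1,0,0,0.1])

```text
clock: 13.38
eef_pos: [0.5712, -0.1006, 0.1775]
tool_rot: [0.134, 0.991, -0.0, 0.001]
ft_force: [-2.1, -0.8, 5.4]
grip_width: 0.0243
```

```bash
python3 -c "
from workcell import bot;print(bot.get_obs()['ft_torque'])"; python3 rd.py side12
```

```text
[0.00163801 0.38446799 0.02948747]
[-1.739e+00 -7.800e-02  6.290e+00  5.000e-03  4.090e-01 -5.400e-02] [0.259 0.45  0.314 0.033 0.026 0.018]
t 13.675 pos [ 0.5712 -0.1006  0.1775] yawx 164.8 shift mm [ 0.26  0.24 -0.51] turn [6.0000e-04 1.1000e-03 1.6897e+00] q [-0.17  0.43  0.11  1.24 -0.    0.09] w 0.0247 F [-2.1   0.11  6.28] T [ 0.031  0.431 -0.054]
```

View pics/side12.png

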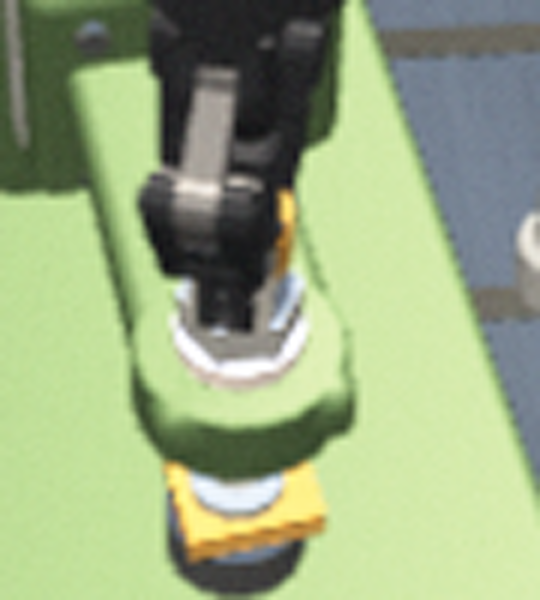

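Request:
play_rows(plan=[0,0,0.1,0,0,0.1,0,0,0.1,0,0,0.1,0,0,0.1,0,0,0.1])

```text
clock: 14.05
eef_pos: [0.5712, -0.1007, 0.1772]
tool_rot: [0.28, 0.96, -0.0, 0.001]
ft_force: [-2.2, -1.4, 6.5]
grip_width: 0.0244
```

```bash
python3 -c "
from workcell import bot;print(bot.get_obs()['ft_torque'])"; python3 rd.py side13
```

```text
[-0.08427084  0.44935343  0.1067041 ]
[-1.984 -0.457  6.344 -0.048  0.44  -0.078] [0.312 0.597 0.324 0.022 0.024 0.011]
t 14.35 pos [ 0.5712 -0.1007  0.1773] yawx 147.6 shift mm [ 0.37  0.23 -0.75] turn [7.0000e-04 1.1000e-03 1.3897e+00] q [-0.17  0.43  0.11  1.24 -0.    0.39] w 0.0242 F [-1.83 -0.4   6.83] T [-0.042  0.437 -0.081]
```

Request:
play_rows(plan=[0,0,0.1,0,0,0.1,0,0,0.1,0,0,0.1,0,0,0.1,0,0,0.1])

```text
clock: 14.72
eef_pos: [0.5712, -0.1007, 0.1771]
tool_rot: [0.42, 0.907, -0.0, 0.001]
ft_force: [-1.2, -0.1, 7.1]
grip_width: 0.0238
```

```bash
python3 -c "
from workcell import bot;print(bot.get_obs()['ft_torque'])"; python3 rd.py side14
```

```text
[-0.05690103  0.50680446  0.08395366]
[-2.535 -0.174  6.952 -0.051  0.511 -0.088] [0.421 0.396 0.445 0.018 0.028 0.027]
t 15.025 pos [ 0.5712 -0.1007  0.1771] yawx 130.4 shift mm [ 0.45  0.13 -0.91] turn [9.0000e-04 1.1000e-03 1.0895e+00] q [-0.17  0.43  0.11  1.24 -0.    0.69] w 0.0241 F [-2.07 -0.39  6.65] T [-0.031  0.534 -0.125]
```

Request:
play_rows(plan=[0,0,0.1,0,0,0.1,0,0,0.1,0,0,0.1])

```text
clock: 15.28
eef_pos: [0.5711, -0.1007, 0.177]
tool_rot: [0.509, 0.861, -0.0, 0.001]
ft_force: [-3.0, -0.5, 6.9]
grip_width: 0.0244
```

```bash
python3 -c "
from workcell import bot;print(bot.get_obs()['ft_torque'])"; python3 rd.py side15
```

```text
[-0.04921832  0.57181868  0.25101647]
[-2.733e+00 -5.410e-01  7.506e+00 -8.800e-02  5.390e-01  3.000e-03] [0.425 0.503 0.455 0.036 0.042 0.028]
t 15.575 pos [ 0.5711 -0.1008  0.1769] yawx 119.0 shift mm [ 0.46  0.12 -1.06] turn [0.0009 0.0011 0.8898] q [-0.17  0.43  0.1   1.24 -0.    0.89] w 0.0243 F [-2.47  0.2   7.98] T [-0.045  0.478 -0.015]
```

View pics/side15.png

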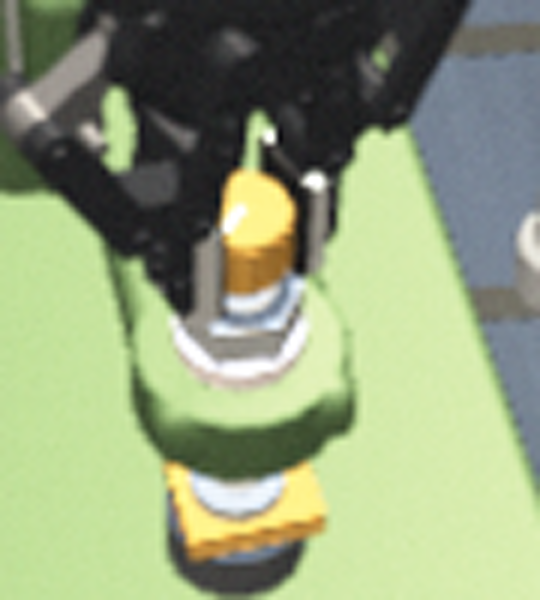

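Request:
play_rows(plan=[0,0,0,0,0,0.05,0,0,0.1,0,0,0.05,0,0,0,0,0,0.05])

```text
clock: 15.95
eef_pos: [0.5711, -0.1008, 0.1769]
tool_rot: [0.571, 0.821, -0.0, 0.001]
ft_force: [-3.2, -0.7, 7.6]
grip_width: 0.0243
```

```bash
python3 -c "
from workcell import bot;print(bot.get_obs()['ft_torque'])"; python3 rd.py side16
```

```text
[-0.12385957  0.65100408  0.3763694 ]
[-3.144 -0.825  7.325 -0.12   0.567  0.149] [0.627 0.37  0.517 0.026 0.023 0.029]
t 16.25 pos [ 0.5711 -0.1008  0.1769] yawx 110.4 shift mm [ 0.46  0.07 -1.13] turn [0.001  0.0011 0.7402] q [-0.17  0.43  0.1   1.24 -0.    1.04] w 0.0244 F [-3.88 -0.24  7.59] T [-0.086  0.595  0.143]
```

Request:
play_rows(plan=[0,0,0,0,0,0,0,0,0,0,0,0,0,0,0,0,0,0,0,0,0,0,0,0,0,0,0,0,0,0], hand=60)

```text
clock: 16.88
eef_pos: [0.571, -0.1003, 0.1758]
tool_rot: [0.571, 0.821, -0.0, -0.0]
ft_force: [-0.4, 0.4, -0.0]
grip_width: 0.0511
```

```bash
python3 -c "
from h import *
plan([.571,-.1003,.1615],np.radians(122.4))"; python3 rd.py side17
```

```text
t 16.875 pos [ 0.571  -0.1003  0.1758] yawx 110.4 shift mm [ 0.02 -0.02 14.28] turn [-1.000e-04 -1.000e-04 -2.094e-01] q [-0.17  0.43  0.1   1.24  0.    1.04] w 0.0511 F [-0.35  0.39 -0.01] T [-0.052 -0.004 -0.004]
[-0.271 -0.113  0.358 -0.011  0.004 -0.002] [0.316 0.413 1.011 0.04  0.013 0.023]
t 17.175 pos [ 0.571  -0.1004  0.1759] yawx 110.4 shift mm [ 0.08 -0.   -2.08] turn [1.000e-04 1.000e-04 7.399e-01] q [-0.17  0.43  0.1   1.24 -0.    1.04] w 0.0511 F [ 0.09 -0.61 -0.03] T [0.009 0.024 0.024]
```

View pics/side17.png

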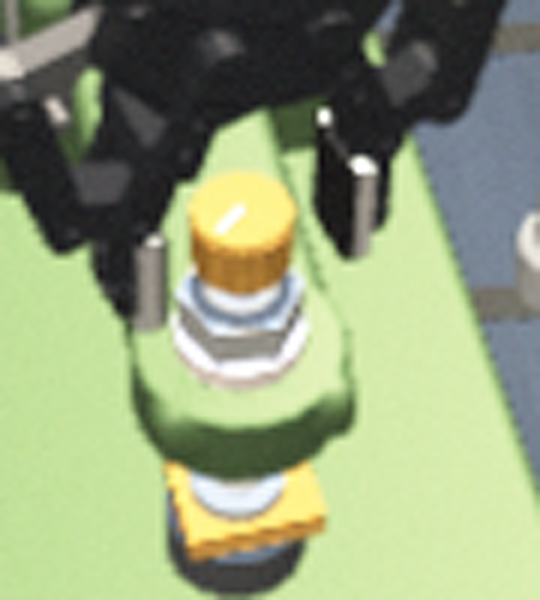

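Request:
play_rows(plan=[0,0,0,0,0,-0.105,0,0,0,0,0,-0.105,0,0,7.2,0,0,0,0,0,7,0,0,0,0,0,0,0,0,0])

```text
clock: 17.8
eef_pos: [0.5703, -0.1002, 0.1605]
tool_rot: [0.482, 0.876, -0.0, -0.001]
ft_force: [-0.3, 0.6, 0.4]
grip_width: 0.0515
```

Request:
play_rows(plan=[0,0,0,0,0,0,0,0,0,0,0,0,0,0,0,0,0,0,0,0,0,0,0,0,0,0,0,0,0,0], hand=0)

```text
clock: 18.42
eef_pos: [0.571, -0.1004, 0.162]
tool_rot: [0.482, 0.876, -0.0, 0.0]
ft_force: [-1.9, 0.6, 3.7]
grip_width: 0.0282
```

```bash
python3 rd.py side18
```

```text
[-2.511 -0.72   4.303 -0.101  0.589 -0.047] [0.488 0.52  0.69  0.031 0.056 0.013]
t 18.725 pos [ 0.5709 -0.1004  0.162 ] yawx 122.4 shift mm [  0.07   0.12 -15.99] turn [0.000e+00 3.000e-04 9.499e-01] q [-0.17  0.44  0.08  1.21 -0.    0.83] w 0.0281 F [-3.21 -1.07  4.86] T [-0.142  0.681 -0.037]
```

View pics/side18.png

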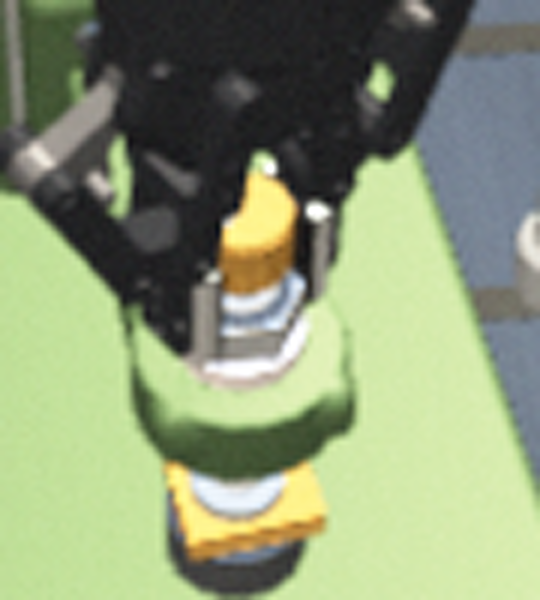

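Request:
play_rows(plan=[0,0,0,0,0,0.1,0,0,0.1,0,0,0.1,0,0,0.1,0,0,0.1,0,0,0.1,0,0,0.1])

```text
clock: 19.23
eef_pos: [0.571, -0.1004, 0.1617]
tool_rot: [0.647, 0.762, -0.0, 0.0]
ft_force: [-3.1, -1.0, 5.1]
grip_width: 0.0281
```

```bash
python3 -c "
from workcell import bot;print(bot.get_obs()['ft_torque'])"; python3 rd.py side19
```

```text
[-0.14274692  0.71523933  0.1075503 ]
[-3.063 -0.787  4.93  -0.116  0.684 -0.037] [0.397 0.604 0.732 0.032 0.028 0.027]
t 19.525 pos [ 0.571  -0.1005  0.1617] yawx 99.5 shift mm [  0.15   0.02 -16.28] turn [2.000e-04 2.000e-04 5.499e-01] q [-0.17  0.44  0.08  1.21 -0.    1.23] w 0.0282 F [-2.98 -0.98  4.64] T [-0.091  0.673 -0.07 ]
```

Still free (moving 0.11, resting −0.04). On by 0.25.

Request:
play_rows(plan=[0,0,0.1,0,0,0.1,0,0,0.1,0,0,0.1,0,0,0,0,0,0.05])

```text
clock: 19.9
eef_pos: [0.571, -0.1004, 0.1615]
tool_rot: [0.737, 0.676, 0.0, 0.0]
ft_force: [-1.9, -1.3, 5.3]
grip_width: 0.0283
```

```bash
python3 -c "
from workcell import bot;print(bot.get_obs()['ft_torque'])"; python3 rd.py side20
```

```text
[-0.13335576  0.6400579   0.00830201]
[-2.715 -0.358  4.952 -0.102  0.679 -0.08 ] [0.241 0.127 0.27  0.019 0.022 0.022]
t 20.2 pos [ 0.571  -0.1005  0.1615] yawx 85.2 shift mm [  0.15  -0.02 -16.48] turn [2.e-04 2.e-04 3.e-01] q [-0.17  0.44  0.08  1.21 -0.    1.48] w 0.0282 F [-3.   -0.42  5.05] T [-0.095  0.654 -0.048]
```

Request:
play_rows(plan=[0,0,0,0,0,0.05,0,0,0.1,0,0,0.05,0,0,0,0,0,0.05])

```text
clock: 20.58
eef_pos: [0.571, -0.1004, 0.1615]
tool_rot: [0.785, 0.619, 0.0, 0.0]
ft_force: [-3.9, -0.5, 6.0]
grip_width: 0.0282
```

```bash
python3 -c "
from workcell import bot;print(bot.get_obs()['ft_torque'])"; python3 rd.py side21
```

```text
[-0.14408512  0.64201637  0.20903349]
[-2.628 -0.897  5.739 -0.119  0.68   0.009] [0.244 0.502 0.527 0.017 0.035 0.028]
t 20.875 pos [ 0.5711 -0.1004  0.1615] yawx 76.6 shift mm [  0.11  -0.08 -16.53] turn [4.000e-04 1.000e-04 1.502e-01] q [-0.17  0.44  0.08  1.21 -0.    1.63] w 0.0282 F [-2.61 -1.46  4.99] T [-0.091  0.637  0.035]
```

Request:
play_rows(plan=[0,0,0,0,0,0.05,0,0,0.1,0,0,0.05,0,0,0,0,0,0.05])

```text
clock: 21.25
eef_pos: [0.571, -0.1004, 0.1614]
tool_rot: [0.829, 0.559, 0.0, 0.0]
ft_force: [-3.7, -1.7, 5.5]
grip_width: 0.0282
```

```bash
python3 -c "
from workcell import bot;print(bot.get_obs()['ft_torque'])"; python3 rd.py side22
```

```text
[-0.13581536  0.70755414  0.32173175]
[-3.416 -0.707  5.631 -0.111  0.715  0.114] [0.426 0.521 0.423 0.041 0.018 0.045]
t 21.55 pos [ 0.5711 -0.1005  0.1614] yawx 68.0 shift mm [  0.13  -0.1  -16.6 ] turn [0.0004 0.0001 0.0005] q [-0.17  0.44  0.08  1.21 -0.    1.78] w 0.0281 F [-2.89 -0.22  5.57] T [-0.112  0.691  0.055]
```

Request:
play_rows(plan=[0,0,0,0,0,0.04,0,0,0,0,0,0.03])

```text
clock: 21.8
eef_pos: [0.571, -0.1004, 0.1614]
tool_rot: [0.848, 0.53, 0.0, 0.0]
ft_force: [-3.6, -0.4, 6.0]
grip_width: 0.0284
```

```bash
python3 -c "
from workcell import bot;print(bot.get_obs()['ft_torque'])"; python3 rd.py side23
```

```text
[-0.09298394  0.72458933  0.35108938]
[-2.837 -0.946  5.65  -0.147  0.686  0.241] [0.343 0.341 0.487 0.025 0.037 0.03 ]
t 22.1 pos [ 0.571  -0.1004  0.1614] yawx 64.0 shift mm [  0.1   -0.09 -16.63] turn [ 0.0004  0.0002 -0.0691] q [-0.17  0.44  0.08  1.21 -0.    1.85] w 0.0282 F [-2.99 -0.79  4.81] T [-0.133  0.718  0.236]
```

Request:
play_rows(plan=[0,0,0,0,0,0,0,0,0,0,0,0,0,0,0,0,0,0,0,0,0,0,0,0,0,0,0,0,0,0,0,0,-20,0,0,0,0,0,-40,0,0,0,0,0,-40,0,0,0,0,0,0,0,0,0], hand=75)

```text
clock: 23.22
eef_pos: [0.5731, -0.1007, 0.2652]
tool_rot: [0.848, 0.53, 0.003, 0.003]
ft_force: [0.6, -0.8, -0.1]
grip_width: 0.064
```

```bash
python3 rd.py side24; python3 - <<'E'
import cv2,numpy as np
a=cv2.imread("pics/side17.png");b=cv2.imread("pics/side24.png");cv2.imwrite("pics/cmp.png",np.hstack([a,b])[:, :][:, 100:1000][100:600])
E
python3 -c "
import cv2,numpy as np
a=cv2.imread('pics/side17.png')[100:600,120:420];b=cv2.imread('pics/side24.png')[100:600,120:420];cv2.imwrite('pics/cmp2.png',np.hstack([a,b]))"
```

```text
[ 0.22   0.534 -0.179  0.002 -0.023  0.007] [0.556 0.268 0.256 0.024 0.015 0.016]
t 23.525 pos [ 0.5703 -0.1002  0.2594] yawx 64.0 shift mm [ 0.31  0.93 81.43] turn [-0.0029  0.0007 -0.0701] q [-0.17  0.4   0.27  1.45  0.    1.85] w 0.0642 F [-0.02  0.94 -0.41] T [-0.008 -0.043  0.019]
```

View pics/cmp2.png

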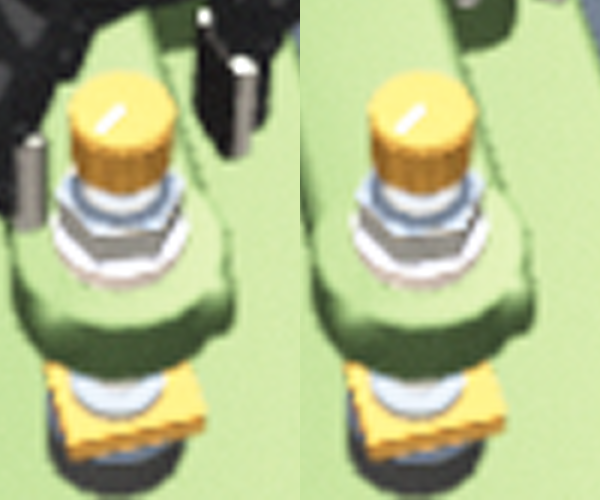

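```bash
python3 -c "
from workcell import bot;print(bot.job_done())"
```

```text
the job is handed in; nothing more can be done
None
```

The depth stop is set to the gauge and locked, and I handed the job in at about 23.5 s of the 72 s allowed. No verdict came back. The contact forces below are worked out from the measured turning moment and the task's 0.1 N m per 20 N; I could not read them directly.

| Step | What I did | Moment above free turning | Estimated force |
|---|---|---|---|
| Slacken the nut | Gripped by two flats, turned about 0.95 rad anticlockwise | back to the free level | clear of the collar |
| Set the screw | Turned 2.45 rad clockwise in one grip; moment began to rise between 2.1 and 2.3 rad | 0.22 N m at rest, 0.30 while moving | 45–60 N on the gauge |
| Lock the nut | Turned about 1.02 rad clockwise, 0.07 rad past where it started | 0.30 N m at rest, 0.29 while moving | about 60 N on the collar |

- **Last checks:** pictures before and after tightening the nut show the dash on the knurled head at the same angle and the gauge not visibly moved. The jaws are open, the tool is about 10 cm above the nut-gripping height, and force and moment read about zero.
- **Disagreement:** the screw's moment rose at about 0.9 N m per rad, where the text says 0.45. I stopped on the moment itself, not on the angle turned. The rise was measured over only a short turn, and single moment readings scatter by about 0.03 N m.
- **Not checked:** I did not test the foot's force again after locking the nut; the unchanged dash is the only sign that the setting held.

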